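Load a bearing housing from the sloped bin into its nest

TASK

Take the round-topped bearing housing out of the sloped three-compartment bin and stand it upright on the black rubber mat; let go of it there and take it again across its thin sides. Then lower it between the two tall cheeks of the steel nest and let go only when it stands flat on the nest floor. Leave the other two housings in their compartments and do not disturb the carton of labels or the roller.

Things in the scene. Friction and masses are not known exactly. Their poses are not given: they have to be found in the camera images.
- round_housing_center (a point): Centre of the round-topped bearing housing, the part to move: plain aluminium, 64 mm long (x), 44 thick (y), 70 tall (z, foot 35 mm below). End faces x=+-32 mm, flat up to 3 mm above this point, then a half-round top of radius 32 about y. Flat thin sides y=+-22 mm with a bearing insert. Half a turn about z looks the same. About 0.3 kg. Starts in any compartment of the bin, tilted with its floor.
- square_housing_center (a point): Centre of the flat-topped tall housing, 64 x 44 x 70 mm, otherwise like the round-topped one; stays in the bin.
- low_housing_center (a point): Centre of the flat-topped low housing, 64 x 44 x 46 mm; stays in the bin.
- bin: Fixed grey sheet-metal bin on legs, 190 mm wide, three compartments side by side along its y, 62 mm apart, 58 wide inside. Origin on the bench under the middle housing; x points away from the robot. The floor slopes 15 degrees, rising along x; its normal leans towards -x. Each housing stands on it with its x up the slope and its y along the bin's y, its front end at the lip.
- bin_floor (a point): Point on the sloped floor under the middle housing, 40 mm above the bench (axes as the bin's, level). Heights above the floor: front lip 11 mm (open above), back wall 62 mm, dividers 52 mm (24 mm at the front). Free space along the slope: 47 mm behind a housing, open before it. Dividers leave only 4 to 10 mm beside its thin sides, so in the bin it is gripped by its two end faces.
- mat_top (a point): Centre of the top of the fixed black rubber put-down mat, 130 x 130 mm, 4 mm thick (this point is 4 mm above the bench).
- nest_floor (a point): Centre of the floor of the fixed steel nest, 10 mm above the bench; x from cheek to cheek, z up. Base plate 130 x 96 mm. Two cheeks 50 mm high and wide have inner faces at x=+-36 mm: the housing stands between them, its 64 mm length along x, either way round, so its end faces cannot be held there. Ribs 5 mm high with inner faces at y=+-26 mm bound the open sides.
- label_carton_center (a point): Centre of a loose carton of labels, 60 x 75 x 50 mm tall; bystander.
- roller_center (a point): Centre of a loose black pressure roller on its block, 50 x 65 x 64 mm tall; bystander.
Not all that is in view belongs to the job. Leave any yellow look-alike of the part that bears round_housing_center alone.

How it is judged:
By the outcome, as a careful person would: the job done as asked, in the order asked, and still so for the second after the job is handed in, with the robot touching nothing.
It also fails if it takes over 64 s, if anything falls off the work surface, if the arm or the gripper's body presses on something with over 40 N, if the wrist force passes 120 N, or if a joint passes its speed limit or range.

ROBOT

A 7-joint arm with a two-finger parallel gripper is mounted at the origin on the work surface; the furniture and walls round the work are solid. World frame = base frame: x ahead of the robot, y to its left, z up, the work surface at z = 0. Lengths are in m, angles in rad, forces in N, time in s.
With the tool pointing down it reaches from about 0.425 to 0.875 m from the base axis. Payload 4.7 kg.
Tool frame: the origin (TCP) lies at the very end of the fingers, on their centre line; the grasp point (between the pads) lies 19 mm behind it; y points along the fingers, x is the direction in which the jaws open and shut, and the axes are right-handed (so a half turn about y gives the same grasp; the last joint's range is limited). The gripper opens to 85 mm and grips with 20 to 120 N. Pads are 22 mm wide; open, the fingers measure 114 mm over their backs; the gripper's body (76 mm by 85 mm) begins 54 mm behind the grasp point. The pads swing forward as they close: fully open they stand 13 mm farther back than shut.
Start: joints at [1.202, 0.321, -0.07, 1.45, 0.023, 1.371, -0.057], TCP at [0.243, -0.603, 0.231] pointing down, gripper open.
Joint ranges: [-2.86, 2.86], [-0.3, 2.09], [-1.38, 1.24], [0.06, 2.45], [-1.56, 4.7], [0.09, 2.05], [-2.69, 2.69]. Speed limits (rad/s): [2.57, 2.57, 3.14, 3.14, 3.14, 3.14, 3.14].

INTERFACE

Orientations are given as a unit quaternion [x, y, z, w].
In Python, from plant import sensors, cams, bot gives the robot as it stands.
- The arm moves only by the tool servo_tool, never from a script. Its argument "increments" is text: rows parted by semicolons, each of 5 numbers parted by spaces: the finger opening in mm, from 0 to 85.4, then the shift along the world's x, y, z in units of 20 mm (1.0 is 20 mm), then the turn about the world's z in units of 0.12 rad (1.0 is 0.12 rad). A call has 1 to 5 rows; each row shifts and turns the commanded pose from where the row before left it; what a row does not reach is not made up. A row lasts 1/12 s, in which the tool goes at most 41.7 mm and 7.16 degrees, less where a joint would pass 70% of its speed; a pose out of reach is approached as far as the arm can. A call with a number of a shift or a turn outside -1 to 1 is refused whole. A call with a gripper value outside its range is refused whole. The fingers move at their own pace and stop on an object; "newtons" is the grip in N (left out, the last holds). Time passes only in rows, so rows that do not move let the fingers close. It gives the time, the measured TCP pose, the force and the opening at its end, in the units of the state.
- sensors.get_state(): the state, without advancing time (a new reading comes with each control period).
- cams.capture(name): name is "scene" or "top"; returns a dict with "color" (384x512x3 uint8, red, green, blue), "intrinsics" (3x3 intrinsics, pixels), "k1" (the pictures are not rectified: a ray, as slopes to the right and down, at radius r is drawn at 1 + k1 r^2 times it, then the intrinsics apply), "R" (3x3) and "t" (3): a world point X has camera coordinates R X + t. Camera axes: x right, y down, z forward; pixel columns grow to the right and rows downward; lengths in m; the calibration is good to about 2 mm. A picture is of the moment at which its call begins. There is no depth.
- bot.sign_off(): hands the job in, once; it reports no verdict.
The state is a dict: "time": time; "joints": joint angles; "joint_vel": joint speeds; "tau": joint torques, N m; "tcp_pos": TCP position; "tool_rot": TCP orientation; "wrist_force": force on the tool from outside, world axes, zero at the start; "ft_torque": the same for the moment, N m; "gripper_width": finger opening in m.
Only numpy, scipy, OpenCV 4.12 (cv2) and the standard library are available. Lean on these libraries where they do the work, as an engineer would, in place of code of your own. Each camera call takes 0.05 s, during which the arm holds its last target.

## Working session

There is one attempt and no reset: what is moved stays moved. The work goes in short steps, Python scripts to look and compute and a tool call to move; the robot and the scene stay as the last step left them, time stands still between calls to the robot, and variables do not carry over. Pictures are saved under pics/ and viewed, and the job is handed in when it is done.

Besides the shell and the picture viewer there is one more tool, called after "Emit:" as name(argument=value, ...) on one line, values as JSON. servo_tool: Moves the arm, as the interface text tells. Shifts and turns lie within -1 to 1; 1 stands for 20 mm of shift or 0.12 rad of turn. Its arguments: {"type":"object","properties":{"increments":{"type":"string"},"newtons":{"type":"number"}},"required":["increments"]}

```bash
mkdir -p pics; ls; cat > h.py <<'E'
import numpy as np, cv2, pickle
from plant import sensors, cams, bot
def grab(n,tag):
    c=cams.capture(n); pickle.dump(c,open(f'pics/{tag}.pkl','wb')); cv2.imwrite(f'pics/{tag}.png',c['color'][:,:,::-1]); return c
def load(tag): return pickle.load(open(f'pics/{tag}.pkl','rb'))
def ray(c,u,v):
    K=np.array(c['intrinsics']);k=c['k1'];R=np.array(c['R']);t=np.array(c['t'])
    d=np.array([(u-K[0,2])/K[0,0],(v-K[1,2])/K[1,1]]);s=d.copy()
    for _ in range(20): s=d/(1+k*(s@s))
    return -R.T@t, R.T@np.array([s[0],s[1],1.])
def onz(c,u,v,z):
    o,d=ray(c,u,v); return o+d*(z-o[2])/d[2]
def tri(c1,p1,c2,p2):
    o1,d1=ray(c1,*p1);o2,d2=ray(c2,*p2)
    A=np.stack([d1,-d2],1);s=np.linalg.lstsq(A,o2-o1,rcond=None)[0]
    a,b=o1+s[0]*d1,o2+s[1]*d2
    return (a+b)/2,np.linalg.norm(a-b)
def proj(c,X):
    K=np.array(c['intrinsics']);p=np.array(c['R'])@np.array(X)+np.array(c['t']);s=p[:2]/p[2];s=s*(1+c['k1']*(s@s))
    return K[0,0]*s[0]+K[0,2],K[1,1]*s[1]+K[1,2]
E
python3 - <<'E'
from h import *
for n in('scene','top'):
    c=grab(n,n+'0'); print(n,np.array(c['intrinsics']).tolist(),c['k1'],(-np.array(c['R']).T@np.array(c['t'])).round(3), np.array(c['R']).round(2).tolist())
    cv2.imwrite(f'pics/{n}0b.png',cv2.resize(c['color'][:,:,::-1],(800,600),interpolation=cv2.INTER_CUBIC))
print(sensors.get_state())
E
```

```text
pics
scene [[385.7395088007857, 0.0, 250.13211566282794], [0.0, 385.7395088007857, 189.74331937098233], [0.0, 0.0, 1.0]] -0.0255137518026245 [0.077 0.821 0.834] [[-0.87, -0.5, -0.01], [-0.31, 0.56, -0.77], [0.39, -0.66, -0.64]]
top [[377.7906763713927, 0.0, 258.14966207299665], [0.0, 377.7906763713927, 186.21463270638037], [0.0, 0.0, 1.0]] -0.08434829584472708 [0.439 0.028 1.066] [[-0.02, -1.0, 0.02], [-0.99, 0.02, -0.11], [0.11, -0.03, -0.99]]
{'time': 0.1, 'joints': array([ 1.20211261,  0.32178125, -0.07009709,  1.45155375,  0.02262262,
        1.37081866, -0.05692744]), 'joint_vel': array([ 0.00019987, -0.00128887,  0.0007462 , -0.0015474 , -0.00058692,
       -0.00023433,  0.00027729]), 'tau': array([ 3.85480507e-04, -4.94877505e+01, -3.83961713e-01, -3.15209234e+01,
        1.28661131e-02,  7.50359497e-03,  3.60549700e-05]), 'tcp_pos': array([ 0.24255026, -0.60252327,  0.23031159]), 'tool_rot': array([-0.58566863,  0.3962933 , -0.3952115 ,  0.58630346]), 'wrist_force': array([ 0.01553108,  0.12119904, -0.29689402]), 'ft_torque': array([0.00840413, 0.02630557, 0.01287813]), 'gripper_width': 0.0855476377496337}
```

View pics/scene0b.png

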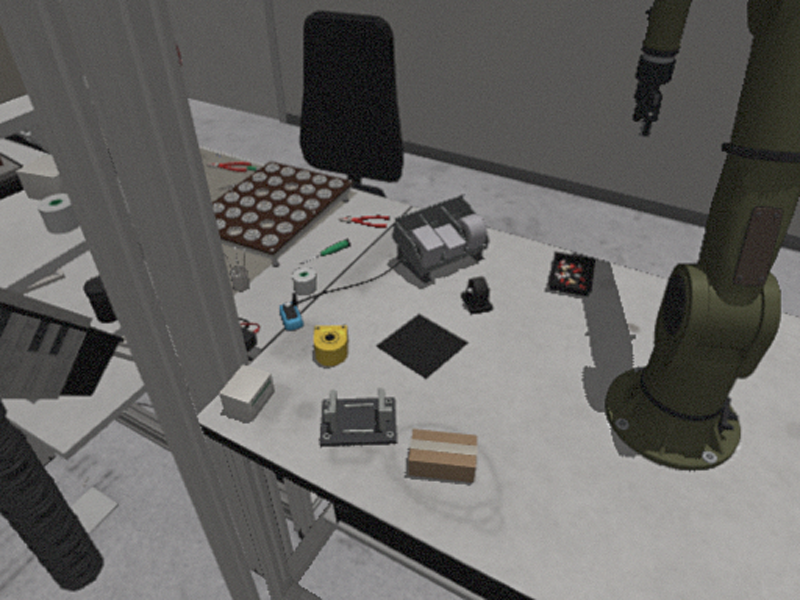

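View pics/top0b.png

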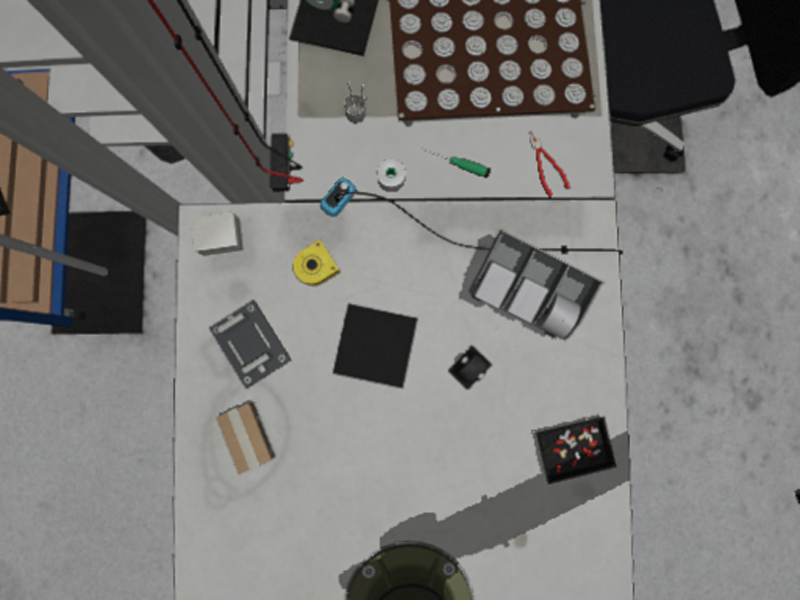

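The bin holds three housings in the top view (800x600 pixels). The ones at (494,285) and (529,297) are flat-topped. The one at (563,315) shows a half-round top, so it fits the description. The yellow part at (316,263) is the look-alike and stays put. I'll confirm this in enlarged crops.

```bash
python3 - <<'E'
from h import *
def crop(tag,x0,y0,x1,y1,s,out):
    i=cv2.imread(f'pics/{tag}.png')[y0:y1,x0:x1]; i=cv2.resize(i,None,fx=s,fy=s,interpolation=cv2.INTER_CUBIC); i=cv2.convertScaleAbs(i,alpha=1.3)
    for k in range(0,x1-x0,10): cv2.putText(i,str(x0+k),(k*s,10),0,.35,(0,0,255)); cv2.line(i,(k*s,12),(k*s,18),(0,0,255))
    for k in range(0,y1-y0,10): cv2.putText(i,str(y0+k),(0,k*s),0,.35,(0,255,0)); 
    cv2.imwrite(f'pics/{out}.png',i)
crop('top0',290,140,390,222,8,'ctb')
crop('scene0',240,115,325,185,8,'csb')
crop('top0',130,180,275,260,5,'ctn')
E
```

```text
(no output)
```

View pics/ctb.png

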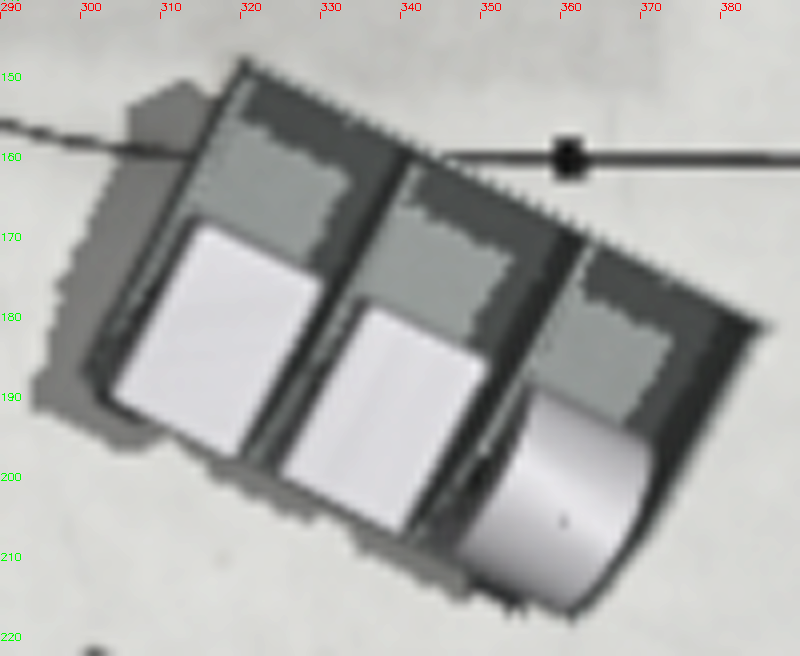

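View pics/csb.png

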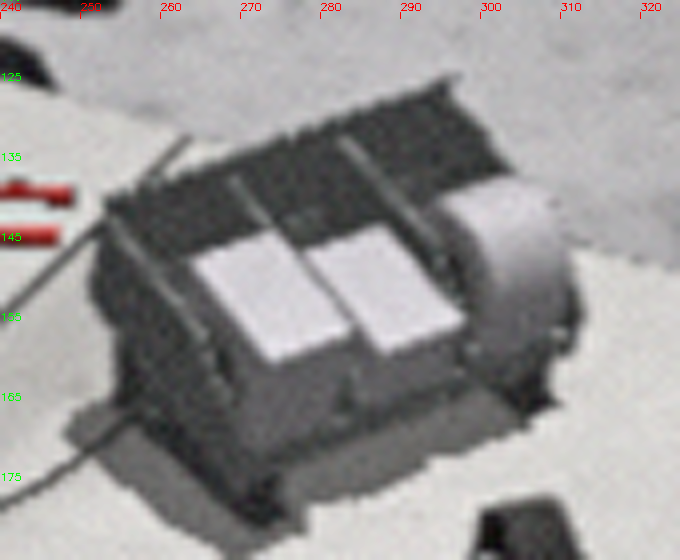

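View pics/ctn.png

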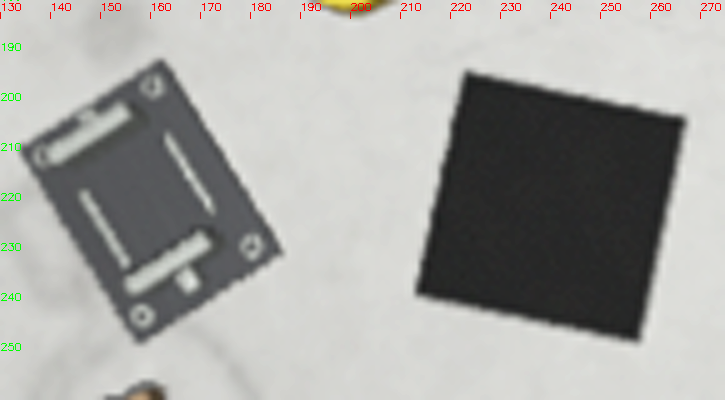

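Crop check: the round-topped housing at top px (361,203) and scene px (303,150) sits in the right-hand compartment. Its two neighbours are flat-topped. Next I'll measure everything.

```bash
python3 - <<'E'
from h import *
T=load('top0');S=load('scene0')
def rect(c,mask,z,name):
    cs,_=cv2.findContours(mask.astype(np.uint8),cv2.RETR_EXTERNAL,cv2.CHAIN_APPROX_NONE)
    k=max(cs,key=cv2.contourArea)[:,0,:]
    P=np.array([onz(c,u,v,z)[:2] for u,v in k])
    r=cv2.minAreaRect((P*1000).astype(np.float32)); print(name,'n',len(k),'c',np.round(r[0],1),'size',np.round(r[1],1),'ang',round(r[2],2)); return r
def box(c,x0,y0,x1,y1):
    m=np.zeros((384,512),bool); m[y0:y1,x0:x1]=1; return m
g=cv2.cvtColor(T['color'],cv2.COLOR_RGB2GRAY)
rect(T,(g<90)&box(T,208,188,270,255),.004,'mat top')
rect(T,(g<125)&box(T,128,186,192,252),.010,'nest top')
gs=cv2.cvtColor(S['color'],cv2.COLOR_RGB2GRAY)
rect(S,(gs<90)&box(S,235,195,305,248),.004,'mat scene')
rect(T,(g>195)&box(T,302,166,331,200),.103,'sq1')
rect(T,(g>195)&box(T,322,176,352,210),.103,'sq2')
# bin corners
for n,p,q in(('backL',(320,148),(252.5,141)),('backR',(385.5,181),(296.5,126)),):
    print(n,tri(T,p,S,q), onz(T,*p,.1203))
for n,p,q in (('1 backL',(314.5,168.5),(264,147)),('1 backR',(330,175),(274,144)),('1 frL',(304,191),(274,160.5)),('1 frR',(320,198),(284,157)),
 ('2 backL',(336,178.5),(278,146)),('2 backR',(351,185),(288,143.5)),('2 frL',(325,200),(288,160)),('2 frR',(340,208),(298,155))):
    print(n,*tri(T,p,S,q))
E
```

```text
mat top n 173 c [460.6  53.8] size [127.7 127. ] ang 77.14
nest top n 134 c [466.7 277.1] size [130.1  97.2] ang 31.82
mat scene n 115 c [459.8  54.5] size [129.9 128. ] ang 77.18Traceback (most recent call last):
  File "<stdin>", line 15, in <module>
  File "<stdin>", line 5, in rect
ValueError: max() iterable argument is empty
```

```bash
python3 - <<'E'
from h import *
T=load('top0');S=load('scene0')
for n,p,q in(('backL',(320,148),(252.5,141)),('backR',(385.5,181),(296.5,126)),):
    print(n,tri(T,p,S,q), onz(T,*p,.1203))
for n,p,q in (('1 backL',(314.5,168.5),(264,147)),('1 backR',(330,175),(274,144)),('1 frL',(304,191),(274,160.5)),('1 frR',(320,198),(284,157)),
 ('2 backL',(336,178.5),(278,146)),('2 backR',(351,185),(288,143.5)),('2 frL',(325,200),(288,160)),('2 frR',(340,208),(298,155))):
    a,e=tri(T,p,S,q);print(n,a.round(4),round(e,4))
g=cv2.cvtColor(T['color'],cv2.COLOR_RGB2GRAY)
print(g[180:200:4,305:325:4], g[203,350:372])
E
```

```text
backL (array([ 0.64092874, -0.15799142,  0.11684308]), np.float64(0.0002516370336338454)) [ 0.64007818 -0.1573649   0.1203    ]
backR (array([ 0.55266019, -0.32655809,  0.1147042 ]), np.float64(0.000537926855472716)) [ 0.5522338  -0.32435761  0.1203    ]
1 backL [ 0.5872 -0.1414  0.1189] 0.0001
1 backR [ 0.5705 -0.1821  0.113 ] 0.0005
1 frL [ 0.5335 -0.115   0.0982] 0.0032
1 frR [ 0.516  -0.1567  0.0927] 0.0052
2 backL [ 0.5638 -0.2012  0.0961] 0.0003
2 backR [ 0.546  -0.2427  0.0886] 0.0018
2 frL [ 0.5105 -0.1747  0.0713] 0.0018
2 frR [ 0.4893 -0.2125  0.0763] 0.0043
[[ 71 148 165 165 166]
 [ 56 165 166 166 167]
 [156 165 166 167 170]
 [ 74 125 168 166 125]
 [130 165 116 131  83]] [ 98 140 148 151 154 156 160 163 167 170 172 175 176 174 172 170 169 167
 163 138  54  40]
```

```bash
python3 - <<'E'
from h import *
T=load('top0');S=load('scene0')
yaw=np.deg2rad(-27.7)
B=np.array([.5428,-.2129,0.])
X=np.array([np.cos(yaw),np.sin(yaw),0]);Y=np.array([-np.sin(yaw),np.cos(yaw),0]);Z=np.array([0,0,1.])
a=np.deg2rad(15);xs=X*np.cos(a)+Z*np.sin(a);n=Z*np.cos(a)-X*np.sin(a)
F=B+.04*Z
def onfloor(c,p,h):
    o,d=ray(c,*p); P0=F+h*n; s=((P0-o)@n)/(d@n); q=o+s*d-P0; return np.array([q@xs,q@Y])*1000
C=dict(h1=(.070,[(314.5,168.5),(330,175),(320,198),(304,191)],[(264,147),(274,144),(284,157),(274,160.5)]),
       h2=(.046,[(336,178.5),(351,185),(340,208),(325,200)],[(278,146),(288,143.5),(298,155),(288,160)]))
for k,(h,t,s) in C.items():
    for c,p in((T,t),(S,s)):
        q=np.array([onfloor(c,u,h) for u in p]); print(k,q.round(1).tolist(),'mean',q.mean(0).round(1),'yaw',np.degrees(np.arctan2(*(q[0]+q[1]-q[2]-q[3])[::-1])).round(1))
# round: tangents at plane through circle centre height 38 above floor
for p in [(347,209),(354.5,213),(362,217),(356,189),(363,192),(371,195)]: print('round',p,onfloor(T,p,.038).round(1))
c=F-.062*Y+.035*n
print('pred center',c)
for i in(T,S):
  print([np.round(proj(i,c+dx*xs+dy*Y+dz*n),1).tolist() for dx,dy,dz in((-.032,.022,.003),(-.032,-.022,.003),(.032,-.022,.003),(.032,.022,.003),(0,.022,.035),(0,-.022,.035))])
E
```

```text
h1 [[26.1, 83.6], [29.0, 40.6], [-35.5, 36.0], [-37.8, 81.0]] mean [-4.5 60.3] yaw 3.2
h1 [[29.7, 80.8], [27.1, 41.4], [-37.4, 44.0], [-36.0, 83.7]] mean [-4.2 62.5] yaw -2.4
h2 [[26.9, 19.3], [29.3, -23.5], [-37.9, -26.5], [-36.8, 18.6]] mean [-4.6 -3. ] yaw 1.6
h2 [[30.7, 16.8], [25.8, -23.1], [-34.7, -23.5], [-38.7, 22.3]] mean [-4.2 -1.9] yaw -2.2
round (347, 209) [-32.8 -45.9]
round (354.5, 213) [-33.3 -68.6]
round (362, 217) [-33.9 -91.5]
round (356, 189) [ 25.5 -41.8]
round (363, 192) [ 26.8 -61.9]
round (371, 195) [ 29.2 -84.5]
pred center [ 0.50595931 -0.26358356  0.0738074 ]
[[345.2, 207.8], [359.8, 215.1], [371.3, 194.0], [356.6, 186.5], [352.7, 199.1], [367.9, 206.7]]
[[300.8, 154.6], [310.6, 150.7], [300.1, 138.9], [290.4, 142.5], [297.5, 142.1], [307.5, 138.4]]
```

```bash
python3 - <<'E'
from h import *
from scipy.spatial.transform import Rotation as R
m=R.from_quat(sensors.get_state()['tool_rot']).as_matrix(); print(m.round(3), np.degrees(np.arctan2(m[1,0],m[0,0])))
E
```

```text
[[ 0.374 -0.001  0.928]
 [-0.928  0.002  0.374]
 [-0.002 -1.    -0.   ]] -68.06715799598372
```

Emit:
servo_tool(increments="85 0 0 0 0.5;85 0 0 0 0.5", newtons=40)

```text
time: 0.27
tcp_pos: [0.2427, -0.6027, 0.2306]
tool_rot: [-0.609, 0.359, -0.359, 0.609]
wrist_force: [-0.0, 0.1, -0.2]
gripper_width: 0.085
```

Emit:
servo_tool(increments="85 0.75 1 0 0.3;85 0.75 1 0 0.3;85 0.75 1 0 0.3;85 0.75 1 0 0.3;85 0.75 1 0 0.3")

```text
time: 0.68
tcp_pos: [0.3182, -0.5017, 0.2308]
tool_rot: [-0.639, 0.303, -0.303, 0.639]
wrist_force: [0.3, 0.4, -0.1]
gripper_width: 0.0851
```

Emit:
servo_tool(increments="85 0.75 1 0 0.3;85 0.75 1 0 0.3;85 0.75 1 0 0.3;85 0.75 1 0 0.3;85 0.75 1 0 0.3")

```text
time: 1.1
tcp_pos: [0.3942, -0.401, 0.2314]
tool_rot: [0.664, -0.244, 0.244, -0.664]
wrist_force: [0.3, -0.4, -0.3]
gripper_width: 0.0851
```

Emit:
servo_tool(increments="85 0.75 1 0 0.3;85 0.75 1 0 0.3;85 0.75 1 0 0.3;85 0.75 1 0 0.3;85 0.75 0.9 0 0.3")

```text
time: 1.52
tcp_pos: [0.4693, -0.3025, 0.2314]
tool_rot: [-0.683, 0.183, -0.183, 0.683]
wrist_force: [-0.0, 0.4, 0.1]
gripper_width: 0.0845
```

Emit:
servo_tool(increments="85 0.75 1 0 0.3;85 0.5 0.5 0 0.1;85 0.5 0.5 0 0;85 0 0 0 0;85 0 0 0 0")

```text
time: 1.93
tcp_pos: [0.5031, -0.2646, 0.2312]
tool_rot: [0.687, -0.168, 0.167, -0.687]
wrist_force: [-0.1, -0.2, 0.1]
gripper_width: 0.085
```

```bash
cat >> h.py <<'E'
from scipy.spatial.transform import Rotation as Ro
def st():
    s=sensors.get_state(); m=Ro.from_quat(s['tool_rot']).as_matrix()
    print('t',round(s['time'],2),'tcp',s['tcp_pos'].round(4),'ang',round(np.degrees(np.arctan2(m[1,0],m[0,0])),2),'F',s['wrist_force'].round(1),'w',round(s['gripper_width'],4),'j',s['joints'].round(2)); return s
def to(x,y,z,ang):
    s=st(); m=Ro.from_quat(s['tool_rot']).as_matrix(); a=np.degrees(np.arctan2(m[1,0],m[0,0]))
    d=(ang-a+90)%180-90
    print('units',((np.array([x,y,z])-s['tcp_pos'])/.02).round(2),'turn',round(np.radians(d)/.12,2))
E
python3 -c "
from h import *
to(.5027,-.2647,.052,-27.7)"
```

```text
t 1.93 tcp [ 0.5031 -0.2646  0.2312] ang -27.41 F [-0.1 -0.2  0.1] w 0.085 j [ 0.81  0.17 -0.42  1.65  0.07  1.34 -0.1 ]
units [-0.02 -0.   -8.96] turn -0.04
```

Emit:
servo_tool(increments="85 0 0 -1 0;85 0 0 -1 0;85 0 0 -1 0;85 0 0 -1 0;85 0 0 -1 0")

```text
time: 2.35
tcp_pos: [0.5016, -0.267, 0.1304]
tool_rot: [0.687, -0.169, 0.169, -0.686]
wrist_force: [0.7, 0.4, 0.1]
gripper_width: 0.0848
```

```bash
python3 -c "
from h import *
st()
a=grab('top','top1')['color'][130:230,290:400];b=grab('scene','scene1')['color'][80:180,245:335]
cv2.imwrite('pics/m1.png',np.hstack([cv2.resize(a,(396,360),interpolation=2),cv2.resize(b,(396,440),interpolation=2)[40:400]])[:,:,::-1]*1)
"
```

```text
t 2.35 tcp [ 0.5016 -0.267   0.1304] ang -27.66 F [0.7 0.4 0.1] w 0.0848 j [ 0.8   0.25 -0.41  1.77  0.11  1.15 -0.13]
```

View pics/m1.png

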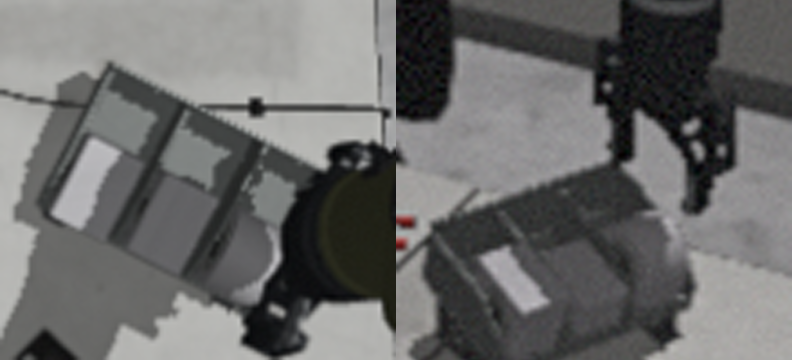

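```bash
python3 -c "
from h import *
S=load('scene1');a=np.radians(-27.7);X=np.array([np.cos(a),np.sin(a),0])
P=np.array([.5016,-.267,.1304])
for h in(0,.013):
  for s in(-1,1): print(h,s,[np.round(proj(S,P+s*X*w+[0,0,h]),1).tolist() for w in(.0425,.057)])
"
```

```text
0 -1 [[310.8, 138.8], [313.5, 140.7]]
0 1 [[295.5, 128.1], [293.0, 126.3]]
0.013 -1 [[311.1, 135.5], [313.9, 137.4]]
0.013 1 [[295.7, 124.9], [293.2, 123.1]]
```

Emit:
servo_tool(increments="85 0.05 0.12 -0.5 0;85 0 0 -0.5 0;85 0 0 -0.5 0;85 0 0 -0.5 0;85 0 0 -0.5 0")

```text
time: 2.87
tcp_pos: [0.5038, -0.2628, 0.0807]
tool_rot: [0.687, -0.168, 0.168, -0.687]
wrist_force: [-0.3, -0.5, -0.6]
gripper_width: 0.0852
```

Emit:
servo_tool(increments="85 0 0 -0.5 0;85 0 0 -0.3 0;85 0 0 -0.2 0;85 0 0 0 0")

```text
time: 3.2
tcp_pos: [0.5032, -0.2623, 0.0602]
tool_rot: [-0.687, 0.169, -0.167, 0.687]
wrist_force: [-0.8, -0.0, -0.2]
gripper_width: 0.085
```

```bash
python3 -c "
from h import *
to(.5027,-.2647,.052,-27.7)
a=grab('top','top2')['color'][130:230,290:400];b=grab('scene','scene2')['color'][80:180,245:335]
cv2.imwrite('pics/m2.png',np.hstack([cv2.resize(a,(396,360),interpolation=2),cv2.resize(b,(396,440),interpolation=2)[40:400]])[:,:,::-1]*1)
"
```

```text
t 3.2 tcp [ 0.5032 -0.2623  0.0602] ang -27.5 F [-0.8 -0.  -0.2] w 0.085 j [ 0.78  0.32 -0.41  1.83  0.15  1.01 -0.16]
units [-0.02 -0.12 -0.41] turn -0.03
```

View pics/m2.png

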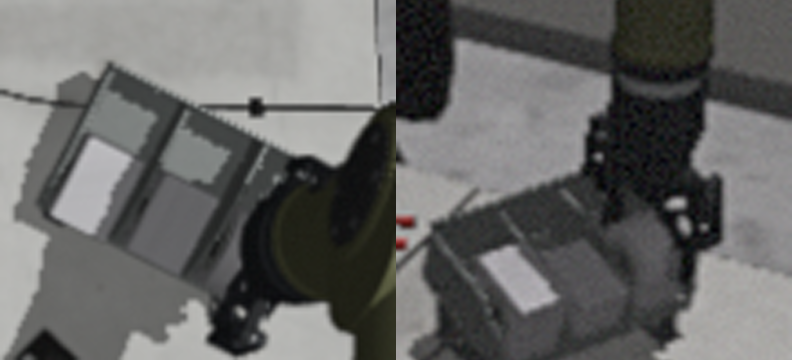

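Emit:
servo_tool(increments="85 0 -0.1 -0.2 0;85 0 0 -0.15 0;85 0 0 0 0")

```text
time: 3.55
tcp_pos: [0.5051, -0.2641, 0.0593]
tool_rot: [0.687, -0.167, 0.168, -0.686]
wrist_force: [-15.8, 10.1, 27.9]
gripper_width: 0.0847
```

Emit:
servo_tool(increments="72 0 0 0 0;68 0 0 0 0;64 0 0 0 0;60 0 0 0 0;60 0 0 0 0", newtons=40)

```text
time: 3.97
tcp_pos: [0.5051, -0.2652, 0.0568]
tool_rot: [0.687, -0.167, 0.169, -0.686]
wrist_force: [-4.3, 2.0, 13.8]
gripper_width: 0.0666
```

Emit:
servo_tool(increments="55 0 0 0 0;55 0 0 0 0;55 0 0 0 0")

```text
time: 4.22
tcp_pos: [0.5051, -0.2652, 0.0568]
tool_rot: [0.687, -0.167, 0.169, -0.686]
wrist_force: [-4.1, 1.9, 13.0]
gripper_width: 0.0667
```

Emit:
servo_tool(increments="40 0 0 0.2 0;40 0 0 0.3 0;40 0 0 0.4 0;40 0 0 0.5 0;40 0 0 0.5 0", newtons=50)

```text
time: 4.63
tcp_pos: [0.5031, -0.2643, 0.0926]
tool_rot: [-0.687, 0.169, -0.168, 0.687]
wrist_force: [0.5, -0.5, -2.7]
gripper_width: 0.0661
```

Emit:
servo_tool(increments="40 0 0 0.7 0;40 0 0 0.7 0;40 0 0 0.7 0;40 0 0 0.7 0;40 0 0 0.7 0")

```text
time: 5.05
tcp_pos: [0.5036, -0.2644, 0.1636]
tool_rot: [0.687, -0.168, 0.168, -0.687]
wrist_force: [-0.3, -0.1, -3.2]
gripper_width: 0.0659
```

```bash
python3 -c "
from h import *
st()
a=grab('top','top3')['color'][130:230,290:400];b=grab('scene','scene3')['color'][80:180,245:335]
cv2.imwrite('pics/m3.png',np.hstack([cv2.resize(a,(396,360),interpolation=2),cv2.resize(b,(396,440),interpolation=2)[40:400]])[:,:,::-1]*1)
"
```

```text
t 5.05 tcp [ 0.5036 -0.2644  0.1636] ang -27.5 F [-0.3 -0.1 -3.2] w 0.0659 j [ 0.81  0.22 -0.42  1.73  0.09  1.21 -0.12]
```

View pics/m3.png

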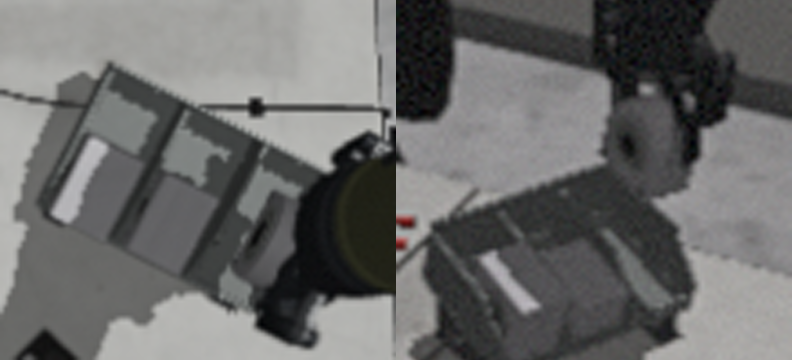

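Emit:
servo_tool(increments="40 -0.05 0.5 0.3 0.3;40 -0.13 0.9 0 0.5;40 -0.13 1 0 0.55;40 -0.13 1 0 0.55;40 -0.13 1 0 0.55")

```text
time: 5.57
tcp_pos: [0.4913, -0.1745, 0.1674]
tool_rot: [-0.704, 0.065, -0.063, 0.705]
wrist_force: [0.4, 0.1, -3.0]
gripper_width: 0.0657
```

Emit:
servo_tool(increments="40 -0.13 1 0 0.55;40 -0.13 1 0 0.55;40 -0.13 1 0 0.55;40 -0.13 1 0 0.55;40 -0.13 1 0 0.55")

```text
time: 5.98
tcp_pos: [0.478, -0.0747, 0.1675]
tool_rot: [-0.705, -0.052, 0.054, 0.705]
wrist_force: [-0.3, -1.0, -3.6]
gripper_width: 0.0662
```

Emit:
servo_tool(increments="40 -0.13 1 0 0.55;40 -0.13 1 0 0.55;40 -0.13 1 0 0.55;40 -0.13 1 0 0.55;40 -0.13 1 0 0.55")

```text
time: 6.4
tcp_pos: [0.4648, 0.0251, 0.1676]
tool_rot: [-0.687, -0.167, 0.169, 0.687]
wrist_force: [-0.0, 0.6, -2.8]
gripper_width: 0.0657
```

Emit:
servo_tool(increments="40 -0.1 0.5 0 0.5;40 0 0 0 0.1;40 0 0 0 0;40 0 0 0 0")

```text
time: 6.73
tcp_pos: [0.464, 0.0325, 0.168]
tool_rot: [0.681, 0.19, -0.19, -0.681]
wrist_force: [-0.7, -0.9, -3.8]
gripper_width: 0.0654
```

```bash
python3 -c "
from h import *
to(.4605,.054,.06,31.8)
T=load('top0');print('roller',[onz(T,u,v,.03).round(3) for u,v in((301,234),(314,232),(287,235),(301,249))])
a=grab('top','top4')['color'][130:260,190:320];b=grab('scene','scene4')['color'][80:260,215:345]
cv2.imwrite('pics/m4.png',np.hstack([cv2.resize(a,(396,396),interpolation=2),cv2.resize(b,(396,548),interpolation=2)[20:416]])[:,:,::-1]*1)
"
```

```text
t 6.73 tcp [0.464  0.0325 0.168 ] ang 31.2 F [-0.7 -0.9 -3.8] w 0.0654 j [ 0.59 -0.01 -0.71  1.95 -0.    1.19  0.43]
units [-0.17  1.07 -5.4 ] turn 0.09
roller [array([ 0.421, -0.114,  0.03 ]), array([ 0.425, -0.15 ,  0.03 ]), array([ 0.419, -0.075,  0.03 ]), array([ 0.38 , -0.113,  0.03 ])]
```

View pics/m4.png

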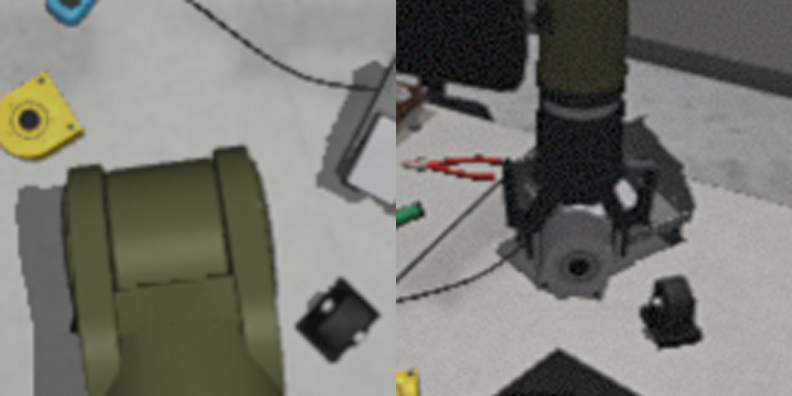

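Emit:
servo_tool(increments="40 -0.17 1 -0.3 0.09;40 0 0.07 -0.8 0;40 0 0 -1 0;40 0 0 -1 0;40 0 0 -0.9 0")

```text
time: 7.25
tcp_pos: [0.4609, 0.0538, 0.0873]
tool_rot: [0.68, 0.194, -0.194, -0.68]
wrist_force: [0.4, -1.1, -2.1]
gripper_width: 0.0658
```

Emit:
servo_tool(increments="40 0 0 -0.8 0;40 0 0 -0.6 0;40 0 0 -0.3 0;40 0 0 -0.2 0;40 0 0 0 0")

```text
time: 7.67
tcp_pos: [0.4609, 0.0546, 0.05]
tool_rot: [-0.68, -0.194, 0.194, 0.68]
wrist_force: [-0.5, -0.8, -2.6]
gripper_width: 0.0658
```

```bash
python3 -c "
from h import *
to(.4605,.054,.03,31.8)
b=grab('scene','scene5')['color'][120:260,215:345]
cv2.imwrite('pics/m5.png',cv2.resize(b,None,fx=4,fy=4,interpolation=2)[:,:,::-1]*1)
"
```

```text
t 7.67 tcp [0.4609 0.0546 0.05  ] ang 31.87 F [-0.5 -0.8 -2.6] w 0.0658 j [ 0.52  0.17 -0.74  2.08  0.14  0.95  0.27]
units [-0.02 -0.03 -1.  ] turn -0.01
```

View pics/m5.png

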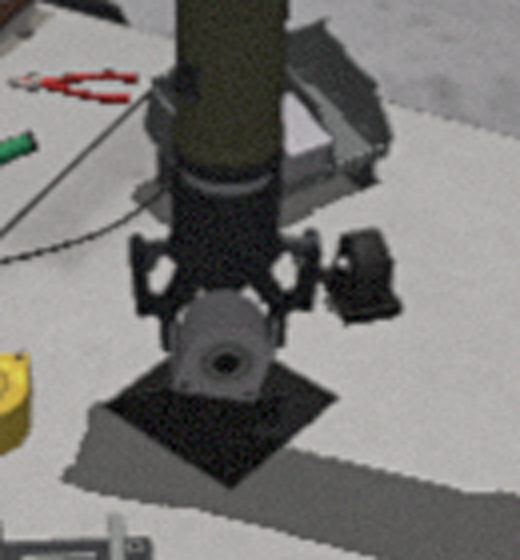

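Emit:
servo_tool(increments="40 0 0 -0.4 0;40 0 0 -0.3 0;40 0 0 -0.15 0;40 0 0 0 0")

```text
time: 8.05
tcp_pos: [0.4603, 0.0548, 0.0326]
tool_rot: [-0.68, -0.194, 0.195, 0.68]
wrist_force: [0.7, 0.2, -3.1]
gripper_width: 0.0659
```

Emit:
servo_tool(increments="40 0 0 -0.15 0;40 0 0 -0.1 0;40 0 0 0 0")

```text
time: 8.3
tcp_pos: [0.4614, 0.0548, 0.0292]
tool_rot: [0.68, 0.194, -0.194, -0.68]
wrist_force: [-2.4, -0.2, 4.9]
gripper_width: 0.0653
```

Emit:
servo_tool(increments="40 0 0 -0.1 0;40 0 0 -0.1 0;40 0 0 0 0", newtons=25)

```text
time: 8.55
tcp_pos: [0.4636, 0.0552, 0.0272]
tool_rot: [0.681, 0.196, -0.193, -0.679]
wrist_force: [-2.3, 0.1, 15.7]
gripper_width: 0.0661
```

Emit:
servo_tool(increments="40 0 0 -0.1 0;40 0 0 -0.1 0;40 0 0 0 0")

```text
time: 8.8
tcp_pos: [0.4656, 0.0564, 0.0233]
tool_rot: [0.68, 0.198, -0.191, -0.679]
wrist_force: [3.0, 2.1, 10.0]
gripper_width: 0.0656
```

Emit:
servo_tool(increments="66 0 0 0 0;68 0 0 0 0;72 0 0 0 0;80 0 0 0 0;85 0 0 0 0")

```text
time: 9.22
tcp_pos: [0.4605, 0.0546, 0.0201]
tool_rot: [0.68, 0.194, -0.195, -0.68]
wrist_force: [0.2, 0.5, -0.1]
gripper_width: 0.0852
```

```bash
python3 -c "
from h import *
st()
b=grab('scene','scene6')['color'][120:260,215:345]
cv2.imwrite('pics/m6.png',cv2.resize(b,None,fx=4,fy=4,interpolation=2)[:,:,::-1]*1)
"
```

```text
t 9.22 tcp [0.4605 0.0546 0.0201] ang 31.89 F [ 0.2  0.5 -0.1] w 0.0852 j [ 0.5   0.22 -0.72  2.1   0.19  0.89  0.23]
```

View pics/m6.png

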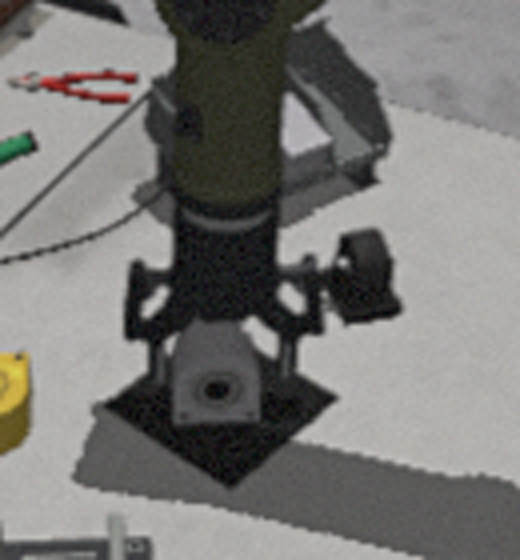

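Emit:
servo_tool(increments="85 0 0 0.5 0;85 0 0 0.8 0;85 0 0 1 0;85 0 0 1 0;85 0 0 1 0")

```text
time: 9.68
tcp_pos: [0.4607, 0.055, 0.1077]
tool_rot: [-0.68, -0.194, 0.194, 0.68]
wrist_force: [-0.3, -1.2, 0.7]
gripper_width: 0.0847
```

Emit:
servo_tool(increments="85 0 0 1 -1;85 0 0 1 -1;85 0 0 0 -1;85 0 0 0 -1;85 0 0 0 -1")

```text
time: 10.1
tcp_pos: [0.4612, 0.0549, 0.1475]
tool_rot: [0.707, -0.017, 0.018, -0.707]
wrist_force: [-0.2, 0.1, 0.7]
gripper_width: 0.0852
```

Emit:
servo_tool(increments="85 0 0 0 -1;85 0 0 0 -1;85 0 0 0 -1;85 0 0 0 -1;85 0 0 0 -1")

```text
time: 10.52
tcp_pos: [0.4608, 0.0549, 0.1469]
tool_rot: [0.67, -0.225, 0.225, -0.67]
wrist_force: [-0.2, -0.8, -0.0]
gripper_width: 0.085
```

Emit:
servo_tool(increments="85 0 0 0 -1;85 0 0 0 -1;85 0 0 0 -1;85 0 0 0 -0.1;85 0 0 0 0")

```text
time: 10.93
tcp_pos: [0.4609, 0.0549, 0.1467]
tool_rot: [0.618, -0.343, 0.343, -0.618]
wrist_force: [-0.9, -0.4, 0.6]
gripper_width: 0.085
```

```bash
python3 -c "
from h import *
to(.4605,.054,.03,-58.2)
b=grab('scene','scene7')['color'][150:250,225:315]
i=cv2.resize(b,None,fx=6,fy=6,interpolation=2)[:,:,::-1].copy()
for k in range(0,90,10): cv2.putText(i,str(225+k),(k*6,10),0,.35,(0,0,255))
for k in range(0,100,10): cv2.putText(i,str(150+k),(0,k*6),0,.35,(0,0,255))
cv2.imwrite('pics/m7.png',i)
a=grab('top','top7');
cv2.imwrite('pics/m7t.png',cv2.resize(a['color'][120:260,190:330],None,fx=4,fy=4)[:,:,::-1])
"
```

```text
t 10.93 tcp [0.4609 0.0549 0.1467] ang -58.01 F [-0.9 -0.4  0.6] w 0.085 j [ 0.55  0.02 -0.72  1.98  0.01  1.15 -1.19]
units [-0.02 -0.04 -5.84] turn -0.03
```

View pics/m7.png

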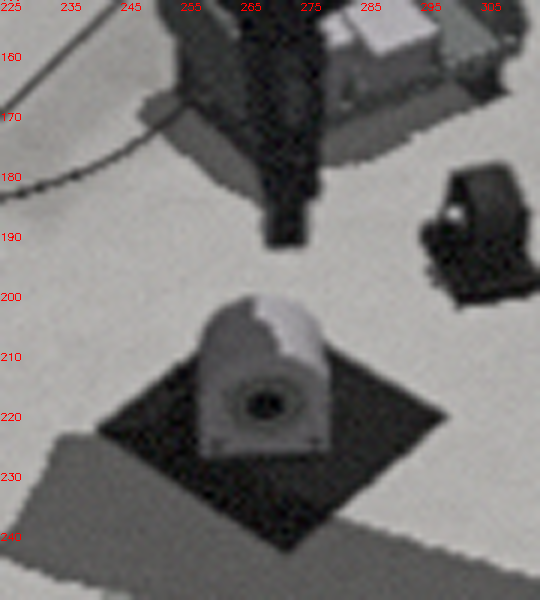

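View pics/m7t.png

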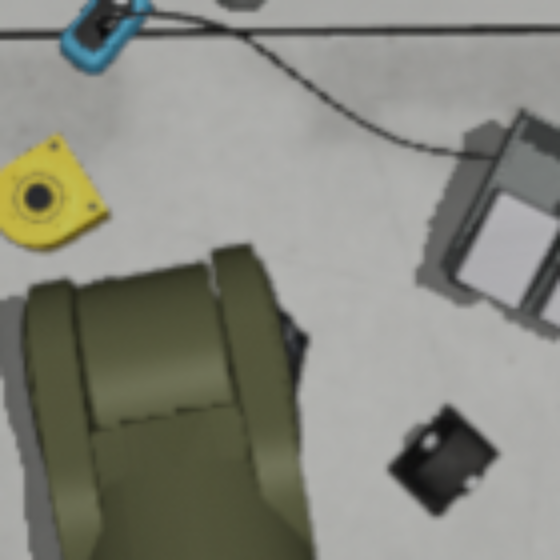

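```bash
python3 -c "
from h import *
S=load('scene7')
p=onz(S,258.4,225.8,.004);q=onz(S,280,225.2,.004);print(p,q,np.linalg.norm(p-q))
d=(p-q)/np.linalg.norm(p-q);a=np.degrees(np.arctan2(d[1],d[0]));print(a)
m=(p+q)/2; 
for A in (31.8,a if a>0 else a+180):
  A=np.radians(A); n=np.array([-np.sin(A),np.cos(A),0]); c=m-.022*n; print('centre',c)
  X=np.array([np.cos(A),np.sin(A),0])
  print([np.round(proj(S,c+x*X+y*n+[0,0,z]),1).tolist() for x,y,z in((0,.022,.070),(0,-.022,.070),(.032,.022,.038),(-.032,.022,.038),(.032,.022,0),(-.032,.022,0))])
"
```

```text
[0.47848388 0.09294837 0.004     ] [0.4225555  0.05867656 0.004     ] 0.06559375902058286
31.499143820664692
centre [0.46211272 0.05711483 0.004     ]
[[269.7, 208.4], [268.6, 198.6], [258.7, 216.7], [280.2, 216.1], [258.7, 225.8], [279.7, 225.2]]
centre [0.46201438 0.05705421 0.004     ]
[[269.7, 208.4], [268.7, 198.6], [258.7, 216.7], [280.2, 216.1], [258.7, 225.8], [279.7, 225.2]]
```

Emit:
servo_tool(increments="85 0.05 0.1 -0.5 0;85 0 0 -0.9 0;85 0 0 -0.9 0;85 0 0 -0.9 0;85 0 0 -0.9 0")

```text
time: 11.45
tcp_pos: [0.4617, 0.057, 0.0629]
tool_rot: [0.618, -0.343, 0.343, -0.618]
wrist_force: [0.9, -0.1, 0.2]
gripper_width: 0.0849
```

Emit:
servo_tool(increments="85 0 0 -0.8 0;85 0 0 -0.6 0;85 0 0 -0.45 0;85 0 0 -0.25 0;85 0 0 0 0")

```text
time: 11.87
tcp_pos: [0.4613, 0.0569, 0.0214]
tool_rot: [0.618, -0.344, 0.343, -0.618]
wrist_force: [-0.3, -0.2, 0.2]
gripper_width: 0.0852
```

```bash
python3 -c "
from h import *
to(.462,.057,.022,-58.2)
b=grab('scene','scene8')['color'][150:250,225:315]
cv2.imwrite('pics/m8.png',cv2.resize(b,None,fx=6,fy=6,interpolation=2)[:,:,::-1])
"
```

```text
t 11.87 tcp [0.4613 0.0569 0.0214] ang -58.13 F [-0.3 -0.2  0.2] w 0.0852 j [ 0.49  0.22 -0.71  2.09  0.18  0.89 -1.34]
units [0.03 0.   0.03] turn -0.01
```

View pics/m8.png

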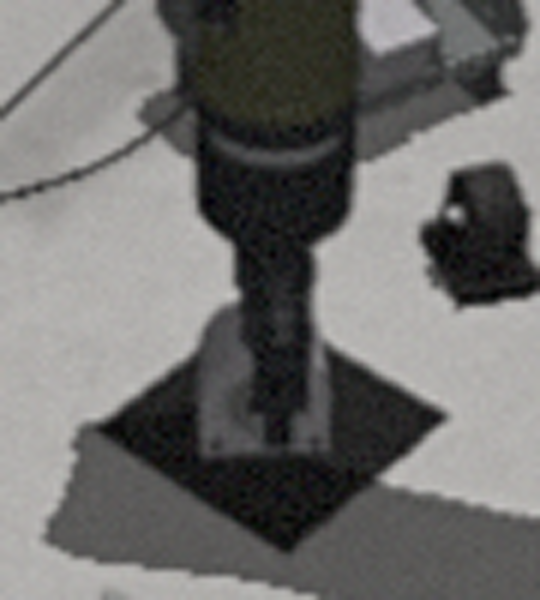

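```bash
python3 -c "
from h import *
S=load('scene8');A=np.radians(31.87);n=np.array([-np.sin(A),np.cos(A),0]);X=np.array([np.cos(A),np.sin(A),0])
P=np.array([.4613,.0569,.0214])
for w in(.0425,.057):print([np.round(proj(S,P+w*n+x*X+[0,0,h]),1).tolist() for x in(-.011,0,.011) for h in(.0,.013,)])
"
```

```text
[[273.8, 226.2], [273.9, 223.0], [270.1, 226.3], [270.2, 223.1], [266.4, 226.4], [266.5, 223.3]]
[[274.2, 229.7], [274.3, 226.5], [270.5, 229.8], [270.6, 226.6], [266.7, 229.9], [266.8, 226.8]]
```

Emit:
servo_tool(increments="70 0.03 0 0 0;60 0 0 0 0;50 0 0 0 0;40 0 0 0 0;35 0 0 0 0", newtons=50)

```text
time: 12.33
tcp_pos: [0.4633, 0.057, 0.0231]
tool_rot: [-0.618, 0.343, -0.344, 0.618]
wrist_force: [0.5, 0.4, 4.5]
gripper_width: 0.0436
```

Emit:
servo_tool(increments="30 0 0 0 0;30 0 0 0 0;30 0 0 0 0;30 0 0 0 0")

```text
time: 12.67
tcp_pos: [0.4633, 0.057, 0.0231]
tool_rot: [-0.618, 0.343, -0.344, 0.618]
wrist_force: [-0.4, -0.5, 5.8]
gripper_width: 0.0438
```

Emit:
servo_tool(increments="30 0 0 0.3 0;30 0 0 0.5 0;30 0 0 0.8 0;30 0 0 1 0;30 0 0 1 0")

```text
time: 13.08
tcp_pos: [0.4616, 0.0568, 0.095]
tool_rot: [0.618, -0.344, 0.343, -0.618]
wrist_force: [0.4, 0.3, -3.0]
gripper_width: 0.0441
```

```bash
python3 -c "
from h import *
to(.4667,.2771,.1,-58.2)
"
```

```text
t 13.08 tcp [0.4616 0.0568 0.095 ] ang -58.14 F [ 0.4  0.3 -3. ] w 0.0441 j [ 0.53  0.09 -0.73  2.03  0.07  1.04 -1.25]
units [ 0.26 11.01  0.25] turn -0.01
```

Emit:
servo_tool(increments="30 0 0.5 0.8 0;30 0.03 0.9 0.5 0;30 0.03 1 0 0;30 0.03 1 0 0;30 0.03 1 0 0")

```text
time: 13.5
tcp_pos: [0.4646, 0.1453, 0.1209]
tool_rot: [0.618, -0.344, 0.344, -0.618]
wrist_force: [-0.3, 0.5, -3.2]
gripper_width: 0.0434
```

Emit:
servo_tool(increments="30 0.03 1 0 0;30 0.03 1 0 0;30 0.03 1 0 0;30 0.03 1 0 0;30 0.03 1 0 0")

```text
time: 13.92
tcp_pos: [0.4675, 0.2453, 0.1205]
tool_rot: [0.618, -0.344, 0.344, -0.618]
wrist_force: [0.7, 0.6, -3.2]
gripper_width: 0.0433
```

Emit:
servo_tool(increments="30 0.03 1 0 0;30 0 0.6 0 0;30 0 0 0 0;30 0 0 0 0")

```text
time: 14.25
tcp_pos: [0.4679, 0.277, 0.1203]
tool_rot: [0.619, -0.343, 0.343, -0.618]
wrist_force: [-0.6, -0.6, -3.2]
gripper_width: 0.0434
```

```bash
python3 -c "
from h import *
to(.4667,.2771,.1,-58.2)
b=grab('scene','scene9')['color'][200:300,185:275]
i=cv2.resize(b,None,fx=6,fy=6,interpolation=2)[:,:,::-1].copy()
for k in range(0,90,10): cv2.putText(i,str(185+k),(k*6,10),0,.35,(0,0,255))
for k in range(0,100,10): cv2.putText(i,str(200+k),(0,k*6),0,.35,(0,0,255))
cv2.imwrite('pics/m9.png',i)
"
```

```text
t 14.25 tcp [0.4679 0.277  0.1203] ang -58.07 F [-0.6 -0.6 -3.2] w 0.0434 j [ 0.17  0.29 -0.86  1.83  0.24  1.14 -1.78]
units [-0.06  0.01 -1.02] turn -0.02
```

View pics/m9.png

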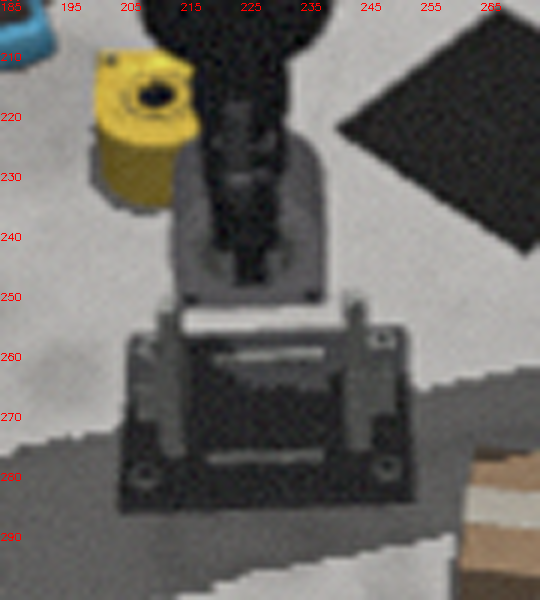

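```bash
python3 -c "
from h import *
S=load('scene9');A=np.radians(31.82);n=np.array([-np.sin(A),np.cos(A),0]);X=np.array([np.cos(A),np.sin(A),0])
N=np.array([.4667,.2771,.01])
def rel(p,z):
    q=onz(S,*p,z)-N; return (q@X*1000).round(1),(q@n*1000).round(1)
for p in((206.8,256.3),(252.5,254.2)): print('base back',rel(p,.010))
for p in((254.2,283.3),(204.8,285.3)): print('base front',rel(p,.010),rel(p,0))
for p in((214.3,250),(239.3,250.2)): print('foot',rel(p,.1012))
# cheek tops back corners/inner
for p in((215.5,249.5),(242,249)): print('cheek',rel(p,.06))
# inner rib lines
for p in((220,260),(239,258.5),(220,277),(239,275.5)): print('rib',rel(p,.015))
for z in(.0,):
  P=np.array([.4679,.277,.1203])-N; print('tcp rel',P@X,P@n)
i=cv2.cvtColor(S['color'],cv2.COLOR_RGB2GRAY)
print('row245',i[245,208:246].tolist()); print('row262',i[266,206:252].tolist())
"
```

```text
base back (np.float64(62.3), np.float64(-43.6))
base back (np.float64(-64.9), np.float64(-45.9))
base front (np.float64(-65.6), np.float64(52.9)) (np.float64(-65.9), np.float64(45.5))
base front (np.float64(62.3), np.float64(54.0)) (np.float64(63.6), np.float64(46.6))
foot (np.float64(32.7), np.float64(15.3))
foot (np.float64(-30.1), np.float64(18.6))
cheek (np.float64(33.9), np.float64(-23.0))
cheek (np.float64(-36.5), np.float64(-21.8))
rib (np.float64(24.8), np.float64(-24.6))
rib (np.float64(-27.2), np.float64(-27.7))
rib (np.float64(23.3), np.float64(32.9))
rib (np.float64(-26.6), np.float64(30.1))
tcp rel 0.0009669251955369164 -0.0007176737881766639
row245 [179, 178, 174, 178, 180, 154, 85, 78, 82, 88, 83, 80, 67, 66, 71, 69, 37, 20, 33, 25, 29, 43, 68, 74, 74, 83, 84, 86, 83, 87, 83, 132, 185, 185, 179, 181, 177, 175]
row262 [80, 59, 75, 72, 72, 75, 76, 72, 68, 54, 45, 32, 41, 40, 35, 43, 35, 35, 36, 29, 38, 41, 33, 36, 38, 34, 38, 35, 37, 36, 37, 36, 33, 37, 32, 38, 56, 75, 78, 74, 72, 75, 76, 76, 68, 41]
```

Emit:
servo_tool(increments="30 -0.12 -0.02 -0.3 0;30 0 0 -0.6 0;30 0 0 -0.55 0;30 0 0 -0.3 0;30 0 0 0 0")

```text
time: 14.72
tcp_pos: [0.4648, 0.275, 0.0829]
tool_rot: [0.619, -0.345, 0.343, -0.617]
wrist_force: [0.5, 0.3, -2.6]
gripper_width: 0.0433
```

```bash
python3 -c "
from h import *
st()
b=grab('scene','scene10')['color'][200:300,185:275]
i=cv2.resize(b,None,fx=6,fy=6,interpolation=2)[:,:,::-1].copy()
cv2.imwrite('pics/m10.png',i)
i=cv2.cvtColor(load('scene10')['color'],cv2.COLOR_RGB2GRAY)
for r in(248,252,256,260):print(r,i[r,206:250].tolist())
grab('top','top10')
"
```

```text
t 14.72 tcp [0.4648 0.275  0.0829] ang -58.2 F [ 0.5  0.3 -2.6] w 0.0433 j [ 0.16  0.33 -0.85  1.87  0.28  1.07 -1.82]
248 [176, 179, 182, 181, 180, 181, 183, 178, 181, 162, 101, 87, 87, 87, 86, 87, 66, 22, 21, 20, 27, 29, 34, 30, 27, 34, 31, 55, 80, 88, 88, 89, 90, 84, 88, 125, 163, 155, 152, 158, 187, 185, 179, 179]
252 [178, 178, 178, 178, 167, 123, 95, 89, 81, 91, 86, 83, 89, 85, 77, 63, 55, 47, 39, 46, 38, 26, 23, 21, 20, 38, 54, 61, 72, 63, 83, 81, 91, 84, 83, 99, 107, 74, 68, 98, 148, 185, 182, 182]
256 [134, 76, 94, 117, 115, 86, 69, 70, 63, 54, 70, 88, 89, 90, 86, 86, 85, 83, 80, 69, 55, 28, 24, 20, 25, 40, 67, 81, 86, 93, 89, 88, 87, 87, 88, 74, 68, 72, 74, 79, 105, 118, 66, 89]
260 [84, 66, 64, 73, 80, 79, 70, 71, 68, 61, 79, 86, 64, 48, 71, 86, 86, 87, 90, 88, 84, 95, 96, 97, 100, 90, 91, 80, 85, 78, 82, 85, 74, 72, 80, 75, 64, 75, 78, 69, 64, 69, 69, 69]
```

View pics/m10.png

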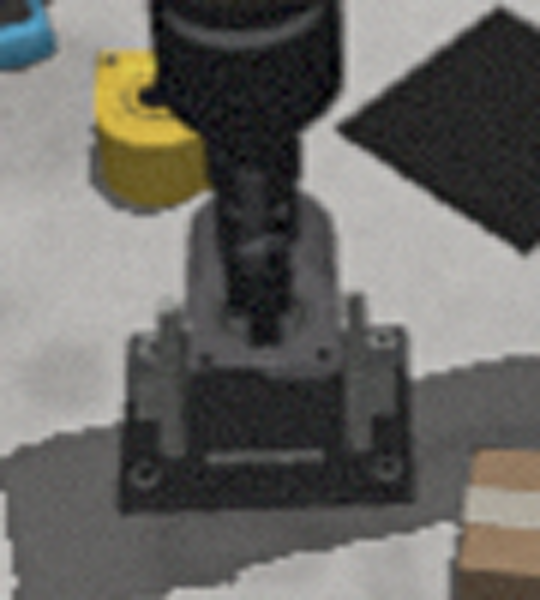

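```bash
python3 -c "
from h import *
S=load('scene10');A=np.radians(31.82);n=np.array([-np.sin(A),np.cos(A),0]);X=np.array([np.cos(A),np.sin(A),0])
N=np.array([.4667,.2771,.01])
def rel(p,z):
    q=onz(S,p[0]/6+185-.42,p[1]/6+200-.42,z)-N; return (q@X*1000).round(1),(q@n*1000).round(1)
for p in((130,337),(404,325)): print('base back',rel(p,.010))
for p in((119,512),(415,500)): print('base front',rel(p,0))
for p in((189,366),(340,372)): print('foot',rel(p,.0638))
for p in((184,455),(346,447)): print('cheek front inner bottom',rel(p,.01))
for p in((182,350),(349,345)): print('cheek inner top front?',rel(p,.06))
for x,y,z in ((36,25,60),(36,25,10),(-36,25,60),(-36,25,10),(36,-25,60),(-36,-25,60)):
    u,v=proj(S,N+x/1000*X+y/1000*n+[0,0,z/1000-.01]); print(x,y,z,round((u-185+.42)*6),round((v-200+.42)*6))
s=st(); P=s['tcp_pos']-N;print(P@X,P@n)
"
```

```text
base back (np.float64(64.0), np.float64(-45.7))
base back (np.float64(-63.3), np.float64(-47.6))
base front (np.float64(64.7), np.float64(45.3))
base front (np.float64(-64.7), np.float64(44.2))
foot (np.float64(30.7), np.float64(18.2))
foot (np.float64(-33.9), np.float64(24.2))
cheek front inner bottom (np.float64(36.4), np.float64(23.3))
cheek front inner bottom (np.float64(-35.1), np.float64(21.9))
cheek inner top front? (np.float64(34.4), np.float64(5.9))
cheek inner top front? (np.float64(-37.9), np.float64(6.1))
36 25 60 177 385
36 25 10 185 458
-36 25 60 345 379
-36 25 10 348 453
36 -25 60 181 296
-36 -25 60 343 291
t 14.82 tcp [0.4659 0.2762 0.0847] ang -58.17 F [ 0.7 -0.3 -3.3] w 0.0434 j [ 0.16  0.33 -0.85  1.87  0.28  1.07 -1.81]
-0.001203406898156401 -0.000341067570106881
```

Emit:
servo_tool(increments="30 0.03 0.02 -0.2 0;30 0 0 -0.3 0;30 0 0 -0.3 0;30 0 0 -0.2 0;30 0 0 0 0")

```text
time: 15.23
tcp_pos: [0.466, 0.2763, 0.0641]
tool_rot: [0.619, -0.344, 0.343, -0.617]
wrist_force: [-1.5, -0.5, -2.9]
gripper_width: 0.0433
```

Emit:
servo_tool(increments="30 0 0 -0.3 0;30 0 0 -0.3 0;30 0 0 -0.3 0;30 0 0 -0.2 0;30 0 0 0 0")

```text
time: 15.65
tcp_pos: [0.466, 0.2763, 0.0421]
tool_rot: [0.619, -0.344, 0.343, -0.617]
wrist_force: [1.1, -0.7, -3.2]
gripper_width: 0.0433
```

```bash
python3 -c "
from h import *
st()
b=grab('scene','scene11')['color'][200:300,185:275]
cv2.imwrite('pics/m11.png',cv2.resize(b,None,fx=6,fy=6,interpolation=2)[:,:,::-1].copy())
"
```

```text
t 15.65 tcp [0.466  0.2763 0.0421] ang -58.16 F [ 1.1 -0.7 -3.2] w 0.0433 j [ 0.12  0.39 -0.82  1.9   0.33  1.   -1.86]
```

View pics/m11.png

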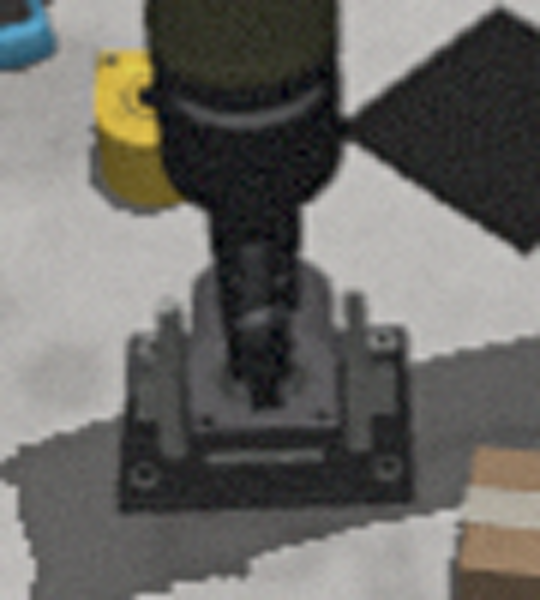

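Emit:
servo_tool(increments="30 0 0 -0.2 0;30 0 0 -0.2 0;30 0 0 -0.1 0;30 0 0 0 0")

```text
time: 16.03
tcp_pos: [0.4664, 0.2765, 0.0328]
tool_rot: [0.618, -0.344, 0.344, -0.618]
wrist_force: [-0.1, 0.7, -2.2]
gripper_width: 0.0433
```

Emit:
servo_tool(increments="30 0 0 -0.1 0;30 0 0 -0.05 0;30 0 0 0 0")

```text
time: 16.28
tcp_pos: [0.4667, 0.2768, 0.0302]
tool_rot: [0.618, -0.344, 0.344, -0.618]
wrist_force: [-0.4, -0.7, -2.6]
gripper_width: 0.0434
```

Emit:
servo_tool(increments="30 0 0 -0.06 0;30 0 0 -0.04 0;30 0 0 0 0")

```text
time: 16.53
tcp_pos: [0.467, 0.277, 0.0291]
tool_rot: [0.618, -0.344, 0.344, -0.618]
wrist_force: [-2.8, -1.0, 3.6]
gripper_width: 0.0433
```

Emit:
servo_tool(increments="30 0 0 -0.06 0;30 0 0 0 0")

```text
time: 16.7
tcp_pos: [0.467, 0.277, 0.0291]
tool_rot: [0.618, -0.343, 0.344, -0.618]
wrist_force: [-6.1, -3.8, 14.8]
gripper_width: 0.0435
```

```bash
python3 -c "
from h import *
st()
b=grab('scene','scene12')['color'][200:300,185:275]
cv2.imwrite('pics/m12.png',cv2.resize(b,None,fx=6,fy=6,interpolation=2)[:,:,::-1].copy())
"
```

```text
t 16.7 tcp [0.467  0.277  0.0291] ang -58.17 F [-6.1 -3.8 14.8] w 0.0435 j [ 0.11  0.41 -0.81  1.91  0.35  0.98 -1.87]
```

View pics/m12.png

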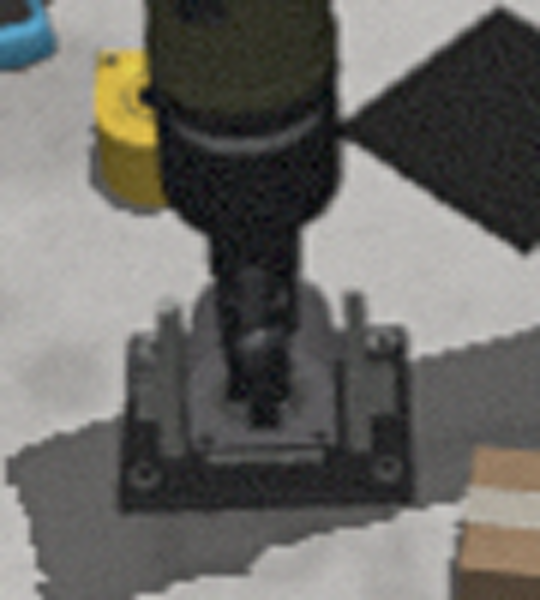

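Emit:
servo_tool(increments="45 0 0 0.05 0;48 0 0 0 0;54 0 0 0 0;62 0 0 0 0;70 0 0 0 0")

```text
time: 17.17
tcp_pos: [0.4667, 0.2768, 0.028]
tool_rot: [0.618, -0.344, 0.344, -0.618]
wrist_force: [-0.0, 0.7, -0.4]
gripper_width: 0.0693
```

Emit:
servo_tool(increments="75 0 0 0 0;75 0 0 0.4 0;75 0 0 0.7 0;75 0 0 1 0;75 0 0 1 0")

```text
time: 17.58
tcp_pos: [0.4666, 0.2771, 0.0917]
tool_rot: [-0.618, 0.344, -0.343, 0.618]
wrist_force: [0.4, -0.0, -0.1]
gripper_width: 0.0748
```

Emit:
servo_tool(increments="75 0 0 1 0;75 0 0 1 0;75 0 0 1 0;75 0 -1 0.5 0;75 0 -1 0 0")

```text
time: 18.0
tcp_pos: [0.4679, 0.2392, 0.1644]
tool_rot: [-0.617, 0.341, -0.344, 0.62]
wrist_force: [0.1, 0.2, 0.0]
gripper_width: 0.0754
```

Emit:
servo_tool(increments="75 0 -1 0 0;75 0 -1 0 0;75 0 -1 0 0;75 0 -1 0 0;75 0 -1 0 0")

```text
time: 18.42
tcp_pos: [0.4669, 0.1364, 0.1616]
tool_rot: [-0.618, 0.343, -0.344, 0.618]
wrist_force: [-0.1, 0.8, -0.1]
gripper_width: 0.0747
```

Emit:
servo_tool(increments="75 0 -1 0 0;75 0 -1 0 0;75 0 -1 0 0;75 0 0 0 0;75 0 0 0 0")

```text
time: 18.83
tcp_pos: [0.4671, 0.0762, 0.1613]
tool_rot: [-0.617, 0.344, -0.345, 0.618]
wrist_force: [0.4, 0.5, 0.5]
gripper_width: 0.0751
```

```bash
python3 -c "
from h import *
st()
S=grab('scene','scene13')['color'];T=grab('top','top13')['color']
cv2.imwrite('pics/m13.png',np.hstack([cv2.resize(S[200:300,185:275],(396,440),interpolation=2),cv2.resize(T[180:280,120:210],(396,440),interpolation=2)])[:,:,::-1].copy())
cv2.imwrite('pics/m13f.png',np.hstack([cv2.resize(S,(400,300)),cv2.resize(T,(400,300))])[:,:,::-1].copy())
"
```

```text
t 18.83 tcp [0.4671 0.0762 0.1613] ang -58.28 F [0.4 0.5 0.5] w 0.0751 j [ 0.53  0.02 -0.75  1.94  0.02  1.18 -1.24]
```

View pics/m13.png

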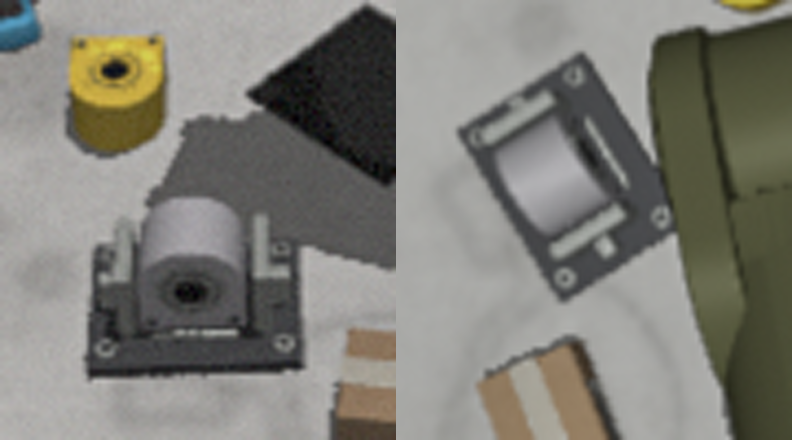

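View pics/m13f.png

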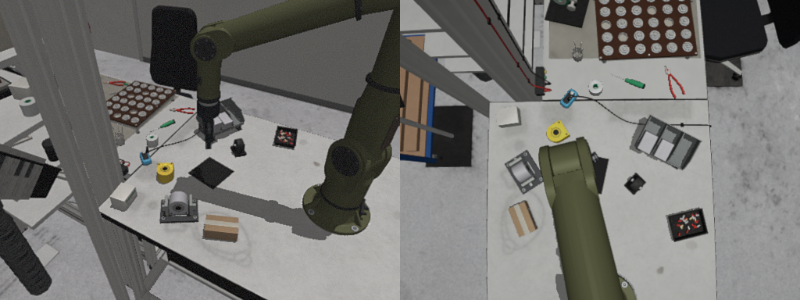

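The housing stands level between the cheeks, within the ribs. The other two housings, the roller, the carton and the yellow part look as they did at the start, and the gripper is clear of everything. Handing in.

```bash
python3 -c "
from h import *
print(bot.sign_off()); st()"
```

```text
the job is handed in; nothing more can be done
None
the job is handed in; nothing more can be done
```

I handed the job in at about 19 s of the 64 s allowed. The round-topped housing now stands between the cheeks of the steel nest.

**What I did:**
- I took it out of the right-hand compartment by its end faces and stood it upright on the mat, where I let go of it.
- I took it again across its thin sides and lowered it into the nest. I released it only after it touched the floor, at the height worked out from the mat (TCP 29.1 mm, upward force 15 N).

**Last checks:**
- **Housing:** in the final pictures from both cameras it stands level between the cheeks and inside the ribs, with the arm clear and no force at the wrist.
- **Other items:** by eye, the other two housings, the carton, the roller and the yellow look-alike are where they started. I did not measure this.

**Faults and disagreements:**
- **Bin contact:** while I was lowering for the first grasp, a fingertip touched the sloped bin floor. The wrist reading was about 34 N at the end of that move (28 N of it upward).
- **Mat press:** I pressed the housing onto the mat with up to about 16 N to level it before letting go.
- **Camera mismatch:** the scene camera and the arm's own reading differed by 1 to 3 mm above the nest. I set the position by comparing the housing with the cheeks in the same picture.

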